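# Bench-test a hold-to-run key switch

## Robot

A 6-joint arm with a two-finger parallel gripper is mounted at the origin on a cart in front of the work surface, level with it; the furniture and walls round the work are solid. World frame = base frame: x ahead of the robot, y to its left, z up, the work surface at z = 0. Lengths are in m, angles in rad, forces in N, time in s.
With the tool pointing down it reaches from about 0.325 to 0.9 m from the base axis. Payload 6.1 kg.
Tool frame: the origin (TCP) lies midway between the tips of the shut fingers; the grasp point (between the pads) lies 19 mm behind it; z points along the fingers, y is the line along which they close (so a half turn about z gives the same grasp; the last joint's range is limited). The gripper opens to 85 mm and grips with 20 to 120 N. Pads are 22 mm wide; open, the fingers measure 114 mm over their backs; the gripper's body (76 mm by 85 mm) begins 54 mm behind the grasp point. The pads swing forward as they close: fully open they stand 13 mm farther back than shut.
Start: joints at [-1.272, 0.22, 1.526, -0, 1.395, -0.126], TCP at [0.258, -0.569, 0.231] pointing down, gripper open.
Joint ranges: [-2.98, 2.98], [-0.91, 2.08], [0.09, 2.57], [-1.24, 4.39], [0.2, 2.65], [-2.68, 2.68]. Speed limits (rad/s): [2.57, 2.57, 3.01, 3.14, 3.14, 3.14].

## Interface

Orientations are given as [roll, pitch, yaw] about the fixed x, y, z axes, in that order (R = Rz(yaw) Ry(pitch) Rx(roll)).
In Python, from plant import movep, move_l, set_joints, gripper_to, hold, inverse_kinematics, observe, get_image, get_calibration, Unreachable, job_done gives the robot as it stands. Calls block until the motion is done:
- movep(position, orientation): joint-space move of the TCP to a pose.
- move_l(position, feed=0.15, rotation=None, max_force=None): straight line of the TCP; rotation=None keeps the orientation; feed is the mean speed in m/s. With max_force (N) it stops when the force on the tool has changed by that much, and returns True; else False.
- set_joints(angles): joint-space move.
- gripper_to(opening, f_grip=None): finger opening in m; f_grip is the grip in N (None keeps the last); returns when the fingers have stopped.
- hold(seconds).
- inverse_kinematics(position, orientation): joint angles nearest the present ones, or None.
- observe(): the state.
- get_image(name): name is "side" or "top" or "wrist"; returns (picture, depth): 384x512x3 uint8, red, green, blue; 384x512 float32, m along the optical axis (not along the pixel's ray), 0 where there is no reading.
- get_calibration(name): a dict with "intrinsics" (3x3 intrinsics, pixels), "dist_coeffs" ([k1, k2, p1, p2, k3] as OpenCV has them; the pictures are not rectified), "world_from_camera" (4x4, takes a point from camera to world coordinates). Camera axes: x right, y down, z forward; pixel columns grow to the right and rows downward; lengths in m; the calibration is good to about 2 mm. A picture is of the moment at which its call begins: read the wrist's pose just before it. get_calibration takes no time and is no camera call; for the wrist camera it gives the pose at the moment of the call.
A pose or a line that the arm cannot do raises Unreachable and nothing moves.
- job_done(): hands the job in; it is judged then, once.
The state is a dict: "time_s": time; "q": joint angles; "joint_velocities": joint speeds; "joint_torque": joint torques, N m; "eef_pos": TCP position; "tcp_rot": TCP orientation; "ft_force": force on the tool from outside, world axes, zero at the start; "torque": the same for the moment, N m; "opening": finger opening in m; "grasp_force": force on a finger pad.
Only numpy, scipy, OpenCV 4.12 (cv2) and the standard library are available. Lean on these libraries where they do the work, as an engineer would, in place of code of your own. Each camera call takes 0.05 s, during which the arm holds its last target. There are 200 camera calls.

## Task

The key still stands in the small one-hole switch box, which has passed its test: draw it out and put it into the key switch of the long two-control box. The pins there are sticky, so ease it in slowly, without forcing it, until its collar sits fully home on the lock's face; then turn it a quarter turn clockwise to the stop, against the return spring. Finish still gripping the key and holding it turned - do not let go - and leave the meter, the screwdriver and the side cutters where they lie.

Things in the scene. Friction and masses are not known exactly. Their poses are not given: they have to be found in the camera images.
- key: switch key, upright, blade down, at the start fully home in the small box. Origin: centre of the underside of its collar, z up. Steel collar 18 mm across, 4 mm high; above it a black plastic bow 28 mm wide (key x), 9 mm thick (key y), up to 43 mm above the origin. Blade below (see key_tip). Weighs 50 to 80 g
- key_grip (a point): point of the bow to grip, on the key's axis, 28 mm above its origin, across the 9 mm flat faces (fingers closing along key y); the fingertips then stay clear of the lock's face; grip firmly, 30 N or more
- key_tip (a point): pointed tip of the blade, 34 mm below the key's origin. Under the collar the key has a round neck 4.5 mm across and 7 mm long, then the flat steel blade 12 mm wide (key x) and 4.5 mm thick (key y). It is alike both ways round: it may go in turned by half a turn
- long_box: switch box to be tested: grey enclosure with lid, 80 (its x) x 150 (its y) x 64 mm high, lugs to 90 mm either side of the middle in y, gland on its +x side, two controls: key switch 32 mm from the middle towards +y, flat push button, 8 mm high, 35 mm towards -y. Screwed down. Origin: centre of its underside, z up
- keyhole (a point): centre of the face of the long box's key switch, 72 mm above the bench, axes as the box. Slot 13 mm (x) by 5.5 mm (y), mouth chamfered 2 mm; round black bezel 37 mm across, 1 mm proud. The key is fully home when its origin (collar underside) lies here. It can turn only within about 2 mm of home; once turned it cannot be pulled out
- pins (a point): first of three sprung pins at the ends of the slot, 12, 17 and 23 mm under the face, on the lock's axis. They are sticky and give way slowly: the tip meets them one after another; at 15 mm/s each takes some 8 to 18 N of push, much more when pushed fast. Push slowly; where it sticks, back off 1 mm, wiggle a little and push again. The drag is slight beyond
- plug (a joint): turn of the long box's key switch, rad: 0 at rest with the slot along the box's x, growing clockwise seen from above to a hard stop at 1.571. A return spring pulls it back to 0 with 0.03 to 0.08 N m. The blade has about 0.1 rad of play in the slot, so the key must turn about 0.1 rad further than the switch
- small_box: switch box already tested, holding the key at the start: grey enclosure with lid, 80 x 80 x 64 mm high, lugs to 55 mm either side in y, one key switch in its middle with the same lock but smooth, without sticky pins; the key comes out straight up, unturned. Screwed down. Origin: centre of its underside, z up
- tested_keyhole (a point): centre of the face of the small box's key switch, 72 mm above the bench; the key's origin lies here at the start
- multimeter: hand meter lying on its back between the boxes, 146 x 69 x 47 mm, loose; leave it. Origin: centre of its underside
- screwdriver: red-handled screwdriver lying to the left of the boxes, 204 mm long, loose; leave it. Origin: centre of its underside
- side_cutter: blue-handled side cutters lying flat behind the boxes, 142 x 60 x 15 mm, loose; leave them. Origin: centre of their underside

How it is judged:
On the way, in this order (a step that is already met when the one before it is completed fails the run):
1. the key is drawn right out of the small box (z of key in the frame of tested_keyhole above 0.036 m), for 0.1 s.
2. the key is fully home in the long box's key switch (z of key in the frame of keyhole below 0.0025 m and horizontal distance between key and keyhole below 0.003 m), for 0.2 s.
At the end, for the whole second after the job is handed in: the key is in the long box's lock within 4 mm of fully home and 3 mm of its axis, the switch stands turned more than 1.35 rad (77 degrees) clockwise, and the fingers still grip the key (over 1 N) and hold it still (value of joint plug above 1.35 rad and z of key in the frame of keyhole below 0.004 m and horizontal distance between key and keyhole below 0.003 m and contact force between the fingers and key above 1 N and linear speed of key below 0.02 m/s); the arm keeps its last pose, push and grip.
It fails at once if the key is forced in: more than 45 N between key and long box while it is not yet turned (contact force between key and long_box above 45 N and value of joint plug below 1.2 rad).
It fails at once if the multimeter is shifted by more than 25 mm (distance of multimeter from where it was at the start of the episode above 0.025 m).
It fails at once if the screwdriver is shifted by more than 25 mm (distance of screwdriver from where it was at the start of the episode above 0.025 m).
It fails at once if the side cutters are shifted by more than 25 mm (distance of side_cutter from where it was at the start of the episode above 0.025 m).
It also fails if it takes over 48 s, if anything falls off the work surface, if the arm or the gripper's body presses on something with over 40 N, if the wrist force passes 120 N, or if a joint passes its speed limit or range.

## Working session

There is one attempt and no reset: what is moved stays moved. The work goes in short steps, each a Python script; the robot and the scene stay as the last script left them, time stands still between calls to the robot, and variables do not carry over. Pictures are saved under pics/ and viewed, at most 10 in all, crops included, and the job is handed in when it is done.

```bash
ls; mkdir -p pics; cat > h.py <<'E'
import numpy as np, cv2
from plant import *
def rays(name,px,cal=None):
    c=cal or get_calibration(name)
    K=np.array(c["intrinsics"]);d=np.array(c["dist_coeffs"]);T=np.array(c["world_from_camera"])
    u=cv2.undistortPoints(np.array(px,float).reshape(-1,1,2),K,d).reshape(-1,2)
    r=np.c_[u,np.ones(len(u))]@T[:3,:3].T
    return T[:3,3],r
def onplane(name,px,z,cal=None):
    o,r=rays(name,px,cal); return o+r*((z-o[2])/r[:,2])[:,None]
E
python3 - <<'E'
from h import *
for n in("top","side"):
    p,d=get_image(n); np.savez(f"{n}.npz",p=p,d=d)
    cv2.imwrite(f"pics/{n}.png",p[...,::-1]); print(n,get_calibration(n)["world_from_camera"],get_calibration(n)["intrinsics"])
print(observe())
E
```

```text
pics
top [[ 2.25001830e-02 -9.83978687e-01  1.76860638e-01  3.99162533e-01]
 [-9.99746363e-01 -2.23178941e-02  3.02014057e-03  6.70141952e-02]
 [ 9.75403033e-04 -1.76883733e-01 -9.84231270e-01  1.08102105e+00]
 [ 0.00000000e+00  0.00000000e+00  0.00000000e+00  1.00000000e+00]] [[359.48923      0.         260.16366163]
 [  0.         359.48923    190.53263435]
 [  0.           0.           1.        ]]
side [[-0.98708113 -0.03847468  0.15553309  0.43104716]
 [-0.15816685  0.38894678 -0.90758121  1.08987784]
 [-0.0255752  -0.92045646 -0.39000745  0.54030934]
 [ 0.          0.          0.          1.        ]] [[463.85629432   0.         248.02721083]
 [  0.         463.85629432 196.26889335]
 [  0.           0.           1.        ]]
{'time_s': 0.1, 'q': array([-1.27207203e+00,  2.21152909e-01,  1.52753637e+00,  1.99210067e-05,
        1.39473216e+00, -1.26080822e-01]), 'joint_velocities': array([-0.00048328, -0.00121273, -0.00145518,  0.00088257, -0.0010313 ,
        0.00059569]), 'joint_torque': array([ 2.00829505e-03, -4.98243427e+01, -3.90546942e+01, -1.68815418e-04,
        5.65622744e-03, -3.79747485e-05]), 'eef_pos': array([ 0.25743307, -0.56889162,  0.23028417]), 'tcp_rot': array([-3.13978085e+00, -2.49414745e-04,  4.24801383e-01]), 'ft_force': array([-0.09619708,  0.70326366, -0.56630145]), 'torque': array([0.02428662, 0.0047405 , 0.00870003]), 'grasp_force': 0.0, 'opening': 0.08559267569419488}
```

View pics/top.png

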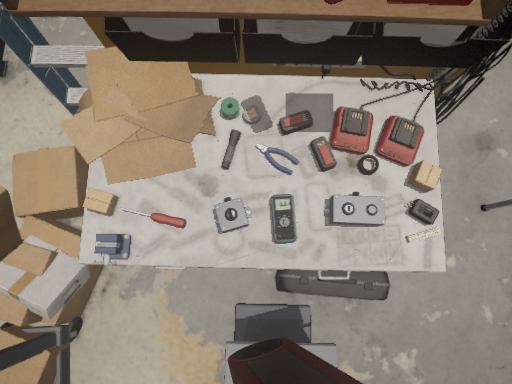

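View pics/side.png

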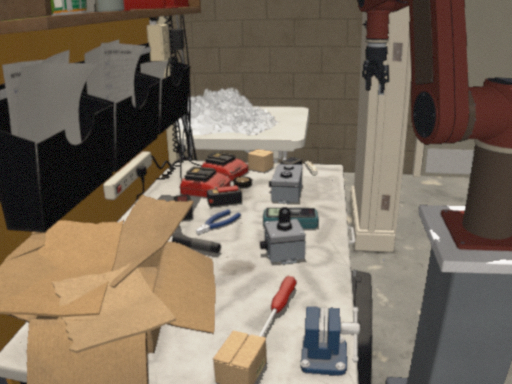

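The top view shows the small box with the key at about (232,213), the long box at about (357,209) with controls near (348,209) and (373,209), and the meter between them at (283,218). I'll zoom in on the boxes.

```bash
python3 - <<'E'
from h import *
p=np.load("top.npz")["p"]
a=cv2.resize(p[180:250,200:400,::-1],None,fx=4,fy=4,interpolation=cv2.INTER_CUBIC)
cv2.imwrite("pics/z.png",a)
print(onplane("top",[(232,213),(348,209),(373,209)],.072))
d=np.load("top.npz")["d"]; print(d[209,340:380])
for s in ("wrist",): print(get_calibration(s)["world_from_camera"],get_calibration(s)["intrinsics"])
E
```

```text
[[ 0.51430019  0.14808661  0.072     ]
 [ 0.53298836 -0.17980522  0.072     ]
 [ 0.5345299  -0.25104381  0.072     ]]
[1.0251654 1.0266695 1.020668  1.0179726 1.0142534 1.0169026 1.0176468
 1.0176716 1.01014   1.0177014 1.0160617 1.0157272 1.0140765 1.0129263
 1.0171516 1.0241135 1.0283172 1.0221336 1.0216451 1.0245103 1.02627
 1.0246619 1.0243006 1.0234661 1.0261476 1.025519  1.0198793 1.0170461
 1.0149128 1.0186762 1.0178072 1.0179398 1.0182812 1.0135461 1.0179096
 1.0130115 1.018362  1.0232995 1.0217738 1.0238926]
[[ 0.41227826 -0.88016377 -0.23524111  0.31592664]
 [-0.91105647 -0.3987664  -0.10469701 -0.54247777]
 [-0.00165573  0.25748223 -0.96628161  0.37208601]
 [ 0.          0.          0.          1.        ]] [[300.24323077   0.         257.42290445]
 [  0.         300.24323077 189.20456755]
 [  0.           0.           1.        ]]
```

View pics/z.png

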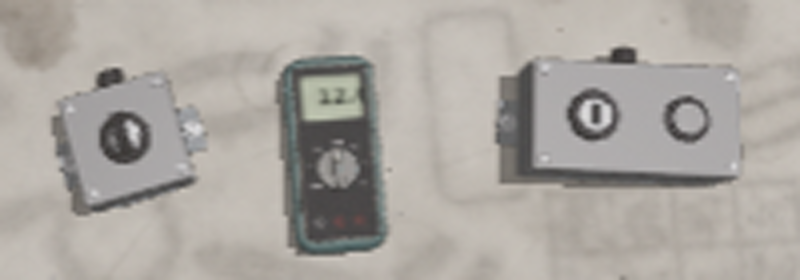

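The key switch is the left control, at crop (594,115), with the slot vertical in the image. The gland points up, so box x ≈ world x, and the small box is tilted by about 15°. I'll take wrist close-ups of both with tool yaw ≈ π, so that the later quarter turn stays within the range of joint 6.

```bash
python3 - <<'E'
from h import *
print(onplane("top",[(200+594/4-.4,180+115/4-.4),(200+125/4-.4,180+137/4-.4)],.072))
import pickle
R={}
for n,t,yaw in (("lock",(.533,-.18),np.pi),("key",(.514,.148),np.pi+.25)):
    p=(t[0]-.03*np.cos(yaw),t[1]-.03*np.sin(yaw),.20)
    movep(p,[np.pi,0,yaw]); hold(.3)
    c=get_calibration("wrist"); im,d=get_image("wrist"); o=observe()
    R[n]=(c,im,d,o); print(o["time_s"],o["q"],o["eef_pos"],o["tcp_rot"])
    cv2.imwrite(f"pics/w_{n}.png",im[...,::-1])
pickle.dump(R,open("R.pkl","wb"))
a=np.hstack([R[n][1][...,::-1] for n in R]); cv2.imwrite("pics/w.png",cv2.resize(a,(800,300)))
E
```

```text
[[ 0.53485017 -0.18012673  0.072     ]
 [ 0.5118183   0.15124281  0.072     ]]
2.25 [-4.43533008e-01  1.63664252e-01  1.65135718e+00 -1.32337764e-05
  1.32657599e+00 -2.01354954e+00] [ 0.56288169 -0.18041202  0.20001839] [-3.14158309e+00 -9.80308953e-06  3.14081606e+00]
3.8667 [ 1.37880308e-01  1.01906795e-01  1.71975518e+00 -2.69367136e-05
  1.32003877e+00 -1.68168791e+00] [0.54327341 0.15472933 0.19994237] [-3.14157868e+00 -1.10323248e-04 -2.89281408e+00]
```

View pics/w_lock.png

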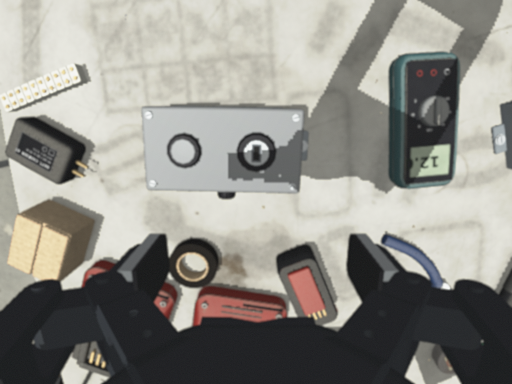

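View pics/w_key.png

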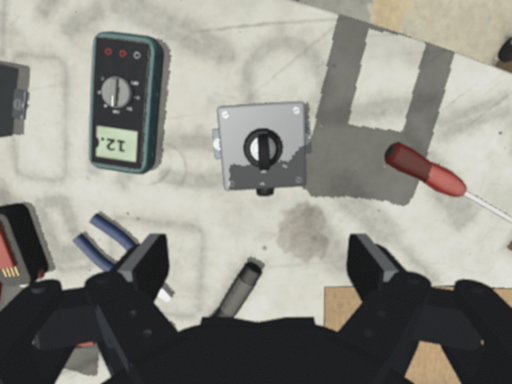

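The lock close-up shows the bezel at about (256,152) with a bright plug and dark slot, and lid screws near (148,115), (298,117), (295,186) and (152,184). The key close-up shows the bezel at about (263,149), the dark bow upright, and screws near (225,115), (296,111), (297,182) and (231,184). I'll refine these by masks.

```bash
python3 - <<'E'
from h import *
import pickle
R=pickle.load(open("R.pkl","rb"))
S={"lock":[(148,115),(298,117),(295,186),(152,184)],"key":[(225,115),(296,111),(297,182),(231,184)]}
C={"lock":(256,152),"key":(263,149)}
outs=[]
for n in R:
    c,im,d,o=R[n]; g=cv2.cvtColor(im,cv2.COLOR_RGB2GRAY).astype(float)
    P=[]
    for x,y in S[n]:
        w=g[y-5:y+6,x-5:x+6]; m=np.clip(w-np.median(w)-12,0,None); yy,xx=np.mgrid[-5:6,-5:6]
        P.append((x+(m*xx).sum()/m.sum(),y+(m*yy).sum()/m.sum()))
    W=onplane("wrist",P,.064,c); print(n,np.round(P,1).tolist()); print(np.round(W,4).tolist(), "mean",W.mean(0))
    for a,b in((0,1),(3,2),(0,3),(1,2)):
        v=W[b]-W[a]; print("edge",np.round(np.degrees(np.arctan2(v[1],v[0])),2),np.round(np.hypot(*v[:2]),4))
    x,y=C[n]; k=28
    m=np.zeros(g.shape,np.uint8); m[y-k:y+k,x-k:x+k]=(g[y-k:y+k,x-k:x+k]<55)*255
    cs,_=cv2.findContours(m,cv2.RETR_EXTERNAL,cv2.CHAIN_APPROX_NONE)
    q=max(cs,key=cv2.contourArea); e=cv2.fitEllipse(cv2.convexHull(q)); print("bezel",e,onplane("wrist",[e[0]],.0728,c))
    vis=cv2.resize(im[y-50:y+50,x-50:x+50,::-1],(400,400),interpolation=cv2.INTER_CUBIC)
    mm=cv2.resize(cv2.cvtColor(m,cv2.COLOR_GRAY2BGR)[y-50:y+50,x-50:x+50],(400,200)); outs.append(np.vstack([vis,mm]))
    print(np.round(d[y-6:y+7:3,x-12:x+13:3],3))
cv2.imwrite("pics/zz.png",np.hstack(outs))
E
```

```text
lock [[147.9, 114.8], [295.3, 117.6], [294.2, 188.2], [151.8, 182.9]]
[[0.5008, -0.2805, 0.064], [0.5041, -0.1463, 0.064], [0.5701, -0.1455, 0.064], [0.5647, -0.2823, 0.064]] mean [ 0.53490981 -0.21364183  0.064     ]
edge 88.61 0.1342
edge 87.75 0.1369
edge -1.56 0.0639
edge 0.77 0.066
bezel ((256.3121032714844, 153.34925842285156), (33.574668884277344, 37.31312942504883), 79.81402587890625) [[ 0.53535071 -0.18166088  0.0728    ]]
[[0.269 0.27  0.269 0.268 0.27  0.269 0.269 0.268 0.268]
 [0.27  0.271 0.27  0.269 0.27  0.27  0.27  0.27  0.269]
 [0.272 0.271 0.271 0.269 0.271 0.27  0.271 0.27  0.27 ]
 [0.271 0.271 0.271 0.271 0.271 0.272 0.271 0.271 0.271]
 [0.271 0.274 0.272 0.272 0.271 0.272 0.27  0.272 0.271]]
key [[224.6, 114.4], [295.8, 109.8], [297.1, 186.3], [227.4, 183.5]]
[[0.4909, 0.1107, 0.064], [0.4711, 0.1719, 0.064], [0.5392, 0.1927, 0.064], [0.5529, 0.1275, 0.064]] mean [0.51347628 0.15072487 0.064     ]
edge 107.92 0.0643
edge 101.86 0.0667
edge 15.14 0.0642
edge 16.98 0.0712
bezel ((262.04742431640625, 148.91075134277344), (37.00960159301758, 41.10273361206055), 17.70350456237793) [[0.51174407 0.15087454 0.0728    ]]
[[0.268 0.269 0.265 0.232 0.229 0.23  0.266 0.267 0.268]
 [0.268 0.265 0.266 0.228 0.229 0.229 0.266 0.267 0.271]
 [0.271 0.267 0.265 0.228 0.227 0.227 0.23  0.266 0.27 ]
 [0.27  0.268 0.267 0.228 0.229 0.228 0.228 0.267 0.27 ]
 [0.27  0.27  0.268 0.229 0.23  0.228 0.23  0.271 0.271]]
```

View pics/zz.png

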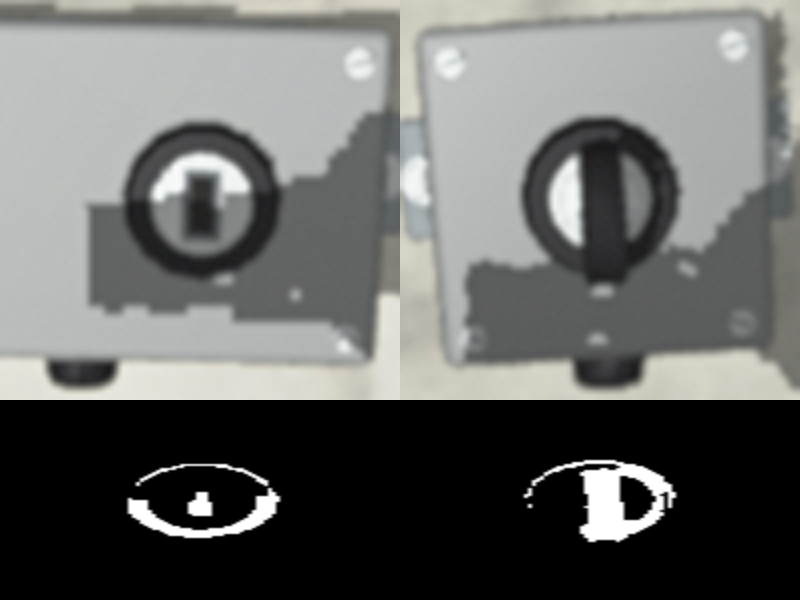

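```bash
python3 - <<'E'
from h import *
import pickle
from scipy.ndimage import map_coordinates
R=pickle.load(open("R.pkl","rb"))
S={"lock":[(147.9,114.8),(295.6,117.4),(291.9,186.6),(151.8,182.9)],
   "key":[(213+112/4-.4-.0,99+62/4-.4),(213+334/4-.4,99+44/4-.4),(213+341/4-.4,99+322/4-.4),(213+72/4-.4,99+338/4-.4)]}
for n,C0 in (("lock",(256,151.6)),("key",(263,148.8))):
    c,im,d,o=R[n]; g=cv2.GaussianBlur(cv2.cvtColor(im,cv2.COLOR_RGB2GRAY),(0,0),.8).astype(float)
    W=onplane("wrist",S[n],.064,c)[:,:2]
    print(n,np.round(W,4).tolist(),"diag mean",(W[0]+W[2])/2,(W[1]+W[3])/2)
    for a,b,k in((0,1,90),(3,2,90),(0,3,0),(1,2,0)):
        v=W[b]-W[a]; print("yaw",np.round(np.degrees(np.arctan2(v[1],v[0]))-k,2),np.round(np.hypot(*v),4))
    for nm,r0,r1,s in(("outer",15,24,1),("inner",9,16,-1)):
        th=np.radians(np.arange(0,360,3)); r=np.arange(r0,r1,.1)
        X=C0[0]+np.outer(np.cos(th),r);Y=C0[1]+np.outer(np.sin(th),r)
        G=np.gradient(map_coordinates(g,[Y,X],order=1),axis=1)*s
        i=G.argmax(1); pts=np.c_[X[range(len(th)),i],Y[range(len(th)),i]]
        ok=G.max(1)>.6
        w=onplane("wrist",pts,.073 if nm=="outer" else .0725,c)[:,:2]
        for _ in range(6):
            A=np.c_[2*w[ok],np.ones(ok.sum())]; s_=np.linalg.lstsq(A,(w[ok]**2).sum(1),rcond=None)[0]
            rad=np.sqrt(s_[2]+s_[:2]@s_[:2]); e=abs(np.hypot(*(w-s_[:2]).T)-rad); ok=e<max(2*np.median(e[ok]),.0005)
        print(nm,s_[:2].round(4),"r",rad.round(4),ok.sum())
# bow from depth
c,im,d,o=R["key"]
yy,xx=np.mgrid[120:180,235:290]; z=d[yy,xx]; m=(z>.2)&(z<.24); m=cv2.morphologyEx(m.astype(np.uint8),cv2.MORPH_OPEN,np.ones((3,3)))>0
w=onplane("wrist",np.c_[xx[m],yy[m]],.115,c)[:,:2]
r=cv2.minAreaRect(w.astype(np.float32)*1000); print("bow",r,m.sum(),w.mean(0)); print(np.degrees(np.arctan2(*np.linalg.svd(w-w.mean(0))[2][0][::-1])))
# slot
c,im,d,o=R["lock"]; g=cv2.cvtColor(im,cv2.COLOR_RGB2GRAY); print(g[140:166,245:268])
E
```

```text
lock [[0.5008, -0.2805], [0.5038, -0.1461], [0.5685, -0.1477], [0.5647, -0.2823]] diag mean [ 0.5346503  -0.21411553] [ 0.53427981 -0.21418338]
yaw -1.31 0.1345
yaw -1.62 0.1346
yaw -1.59 0.064
yaw -1.46 0.0647
outer [ 0.5339 -0.1819] r 0.0175 115
inner [ 0.5348 -0.1819] r 0.0114 116
key [[0.487, 0.1247], [0.4708, 0.1721], [0.5322, 0.1914], [0.5517, 0.1304]] diag mean [0.50960923 0.15804379] [0.51127143 0.15125032]
yaw 18.87 0.0501
yaw 17.76 0.0641
yaw 5.05 0.0649
yaw 17.46 0.0643
outer [0.5107 0.151 ] r 0.0175 97
inner [0.5113 0.1513] r 0.0114 88
bow ((509.5356140136719, 150.76429748535156), (25.96220588684082, 8.779972076416016), 17.607803344726562) 384 [0.50935801 0.15066668]
17.750390166067472
[[ 76  77  77  74  75  87 108 126 145 167 183 183 171 163 152 125  98  79
   71  70  70  72  69]
 [ 77  76  73  78 101 144 185 205 220 233 240 240 235 231 225 199 162 125
   95  77  69  70  71]
 [ 76  75  80 108 160 215 239 242 242 244 245 245 245 244 243 238 225 195
  159 117  83  70  69]
 [ 76  88 109 159 226 244 243 238 235 236 237 237 238 239 240 238 237 236
  225 183 130  86  68]
 [ 80
[... 1429 characters left out ...]
133 133 134 125 101]
 [ 88 117 133 141 141 132 107  78  55  44  43  42  39  46  61  87 116 130
  134 133 130 115  82]
 [ 65  97 123 138 141 133 109  83  66  62  60  59  58  58  67  90 118 132
  134 129 119  95  64]
 [ 44  71 102 126 138 132 114  96  89  88  87  85  82  83  85  97 119 131
  130 118  96  69  44]
 [ 35  47  74 103 124 130 125 116 113 114 114 112 111 110 110 114 123 126
  116  95  67  45  32]
 [ 33  34  46  71  95 115 123 126 128 130 131 129 129 129 127 122 118 110
   90  64  43  32  31]
 [ 32  34  34  43  64  82 100 111 117 123 125 126 125 121 117 106  93  79
   59  41  36  33  34]
 [ 31  32  33  30  36  48  62  72  83  94  99  98  96  90  84  72  55  47
   38  32  32  32  35]]
```

Key bezel (0.511, 0.151) with yaw 17.6°; lock (0.5344, −0.1819) with yaw −1.5°. Both were measured with the same camera geometry, so any bias largely cancels. Now I'll grip and draw the key out.

```bash
python3 - <<'E'
from h import *
yaw=np.radians(17.6)-np.pi; rot=[np.pi,0,yaw]
def st(s):
    o=observe(); f=np.array(o["ft_force"]); c,n=np.cos(yaw),np.sin(yaw)
    print(s,round(o["time_s"],2),o["eef_pos"].round(4),"ftool",(c*f[0]+n*f[1]).round(2),(-(-n*f[0]+c*f[1])).round(2),f[2].round(2),"T",np.round(o["torque"],2),round(o["opening"],4),round(o["grasp_force"],1),flush=True)
movep([.511,.1511,.16],rot); gripper_to(.05,60); hold(.2); st("above")
print(move_l([.511,.1511,.081],feed=.08,max_force=12)); st("down")
gripper_to(.0,60); hold(.3); st("grip")
print(move_l([.511,.1511,.086],feed=.02)); st("up5")
print(move_l([.511,.1511,.150],feed=.06)); hold(.2); st("out")
im,d=get_image("wrist"); cv2.imwrite("pics/g.png",im[100:384,100:412,::-1])
E
```

```text
above 4.83 [0.5111 0.1511 0.16  ] ftool 0.11 0.9 -0.13 T [0.01 0.03 0.07] 0.05 0.0
False
down 5.97 [0.5116 0.1512 0.0816] ftool 0.28 0.04 0.07 T [-0.  0.  0.] 0.0498 0.0
grip 6.72 [0.5113 0.1511 0.0815] ftool 0.13 0.05 5.47 T [-0.05  0.18  0.06] 0.008 58.9
False
up5 7.12 [0.5107 0.1511 0.0857] ftool -0.2 -0.7 0.33 T [ 0.02 -0.05  0.01] 0.0082 58.4
False
out 8.54 [0.5107 0.1511 0.1496] ftool -0.33 -0.55 0.5 T [0.03 0.   0.01] 0.008 58.4
```

View pics/g.png

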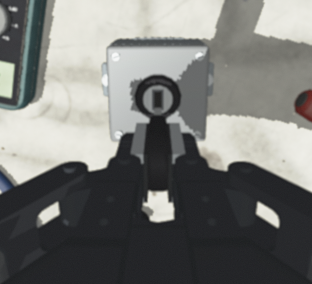

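The key is held upright between the pads and clear of the box, whose slot is visible below. Next I'll carry it to the lock and ease it to just above the pins, with a force guard.

```bash
cat >> h.py <<'E'
LY=np.radians(178.5); LR=[np.pi,0,LY]; LX=np.array([.5344,-.1819])
def st(s):
    o=observe(); print(s,round(o["time_s"],2),o["eef_pos"].round(4),"F",np.round(o["ft_force"],1),"T",np.round(o["torque"],2),round(o["opening"],4),round(o["grasp_force"],1),flush=True); return o
E
python3 - <<'E'
from h import *
movep([*LX,.150],LR); move_l([*LX,.121],feed=.06); hold(.3); st("above")
s=move_l([*LX,.106],feed=.012,max_force=6); print(s); st("in")
E
```

```text
above 10.79 [ 0.5346 -0.1821  0.1214] F [-0.1 -0.  -0.2] T [-0.04  0.01  0.02] 0.0079 58.4
False
in 12.19 [ 0.5345 -0.1819  0.1061] F [ 0.  -0.  -0.1] T [ 0.04  0.04 -0.04] 0.0079 58.4
```

The tip is 9 mm into the slot with no side force. Now I'll push slowly past the pins, backing off and wiggling where it sticks.

```bash
python3 - <<'E'
from h import *
st("s")
for k in range(5):
    s=move_l([*LX,.0815],feed=.006,max_force=22); o=st(f"push{k} {s}")
    if not s: break
    z=o["eef_pos"][2]; move_l([*LX,z+.001],feed=.01)
    for a in(.03,-.03,0): move_l([*LX,z+.001],feed=.02,rotation=[np.pi,0,LY+a])
hold(.2); st("end")
E
```

```text
s 12.19 [ 0.5345 -0.1819  0.1061] F [ 0.  -0.  -0.1] T [ 0.04  0.04 -0.04] 0.0079 58.4
push0 False 16.43 [ 0.5343 -0.1819  0.0815] F [-1.3  0.2  3.6] T [ 0.11  0.26 -0.05] 0.0079 58.8
end 16.62 [ 0.5343 -0.1819  0.0815] F [-1.4  0.4  2.9] T [0.13 0.27 0.01] 0.0082 58.8
```

```bash
python3 - <<'E'
from h import *
print(move_l([*LX,.0765],feed=.005,max_force=12)); o=st("seat"); hold(.4); st("seat2")
p,d=get_image("side"); cv2.imwrite("pics/s2.png",cv2.resize(p[140:220,240:340,::-1],None,fx=6,fy=6,interpolation=cv2.INTER_CUBIC))
E
```

```text
True
seat 17.08 [ 0.5344 -0.1819  0.0815] F [-0.5  0.3  5.4] T [0.09 0.16 0.01] 0.008 59.1
seat2 17.48 [ 0.5344 -0.1819  0.0815] F [-0.7 -0.6  4.6] T [-0.02  0.05  0.03] 0.0084 59.2
```

View pics/s2.png

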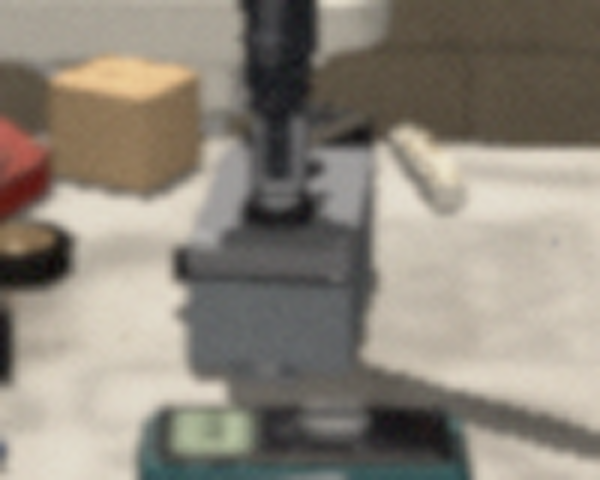

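The key is fully home: hard contact at the same TCP height as in the small box, and the side view shows the collar down on the bezel. Now I'll turn it clockwise in steps, watching the moment.

```bash
python3 - <<'E'
from h import *
for a in list(np.arange(.15,1.51,.15))+[1.56,1.61,1.65,1.69,1.73]:
    move_l([*LX,.081],feed=.05,rotation=[np.pi,0,LY-a]); o=st(f"{a:.2f} yaw {np.degrees(LY-observe()['tcp_rot'][2]):.1f}")
    if abs(o["torque"][2])>.6 or np.linalg.norm(o["ft_force"])>25: break
hold(.5); st("end")
E
```

```text
0.15 yaw 8.6 17.83 [ 0.5345 -0.1818  0.0815] F [-2.   1.   7.1] T [ 0.33  0.5  -0.04] 0.0083 59.5
0.30 yaw 17.2 18.13 [ 0.5346 -0.1816  0.0815] F [-2.6  2.1  8.1] T [0.45 0.4  0.03] 0.008 59.5
0.45 yaw 25.8 18.43 [ 0.5346 -0.1814  0.0815] F [-1.6  2.2  7.7] T [ 0.55  0.38 -0.01] 0.0079 59.5
0.60 yaw 34.4 18.73 [ 0.5347 -0.1813  0.0815] F [-1.6  3.6  7. ] T [0.66 0.28 0.06] 0.0083 59.5
0.75 yaw 43.0 19.03 [ 0.5348 -0.1811  0.0815] F [0.2 4.6 6.8] T [0.75 0.26 0.05] 0.0079 59.5
0.90 yaw 51.6 19.33 [ 0.5349 -0.181   0.0815] F [-1.2  3.9  6.4] T [0.79 0.19 0.04] 0.0085 59.4
1.05 yaw 60.2 19.63 [ 0.5351 -0.1809  0.0815] F [0.3 4.5 7.2] T [ 0.9  -0.02  0.  ] 0.0078 59.4
1.20 yaw 68.8 19.93 [ 0.5352 -0.1808  0.0815] F [0.5 4.7 6.3] T [ 0.96 -0.12 -0.  ] 0.0081 59.3
1.35 yaw 77.4 20.23 [ 0.5354 -0.1808  0.0815] F [1.3 5.8 5.1] T [ 0.99 -0.24  0.09] 0.0084 59.2
1.50 yaw 86.0 20.53 [ 0.5356 -0.1807  0.0815] F [1.3 5.  4.6] T [ 0.97 -0.38  0.07] 0.0078 59.2
1.56 yaw 89.4 20.78 [ 0.5356 -0.1807  0.0815] F [2.2 4.4 4.9] T [ 0.99 -0.39  0.04] 0.0082 59.1
1.61 yaw 92.3 21.03 [ 0.5357 -0.1807  0.0815] F [3.4 5.  5.3] T [ 0.93 -0.5   0.1 ] 0.0087 59.1
1.65 yaw 94.5 21.28 [ 0.5357 -0.1807  0.0815] F [2.6 4.7 3.8] T [ 1.01 -0.54  0.04] 0.0084 59.1
1.69 yaw 96.8 21.53 [ 0.5358 -0.1807  0.0815] F [3.3 5.7 4.1] T [ 0.99 -0.56  0.09] 0.0085 59.1
1.73 yaw 99.1 21.78 [ 0.5358 -0.1807  0.0815] F [3.  5.8 4.7] T [ 0.94 -0.57  0.13] 0.0084 59.0
end 22.28 [ 0.5358 -0.1808  0.0815] F [3.5 5.5 4.7] T [ 0.91 -0.62  0.14] 0.008 59.0
```

```bash
python3 - <<'E'
from h import *
for a in (1.77,1.80):
    move_l([.5354,-.1811,.081],feed=.05,rotation=[np.pi,0,LY-a]); hold(.3); st(f"{a} {np.degrees(LY-observe()['tcp_rot'][2]):.1f}")
print(np.mean([(hold(.05),observe()["torque"])[1] for _ in range(10)],0))
im,d=get_image("wrist"); cv2.imwrite("pics/f.png",im[40:384,60:452,::-1])
E
```

```text
1.77 101.4 22.83 [ 0.5361 -0.1806  0.0815] F [-0.3  2.6  6.2] T [ 0.56 -0.02  0.29] 0.0082 59.3
1.8 103.1 23.38 [ 0.5361 -0.1807  0.0815] F [-0.6  2.7  5.6] T [ 0.46 -0.    0.28] 0.0083 59.3
[ 0.47206548 -0.00208331  0.27821464]
```

View pics/f.png

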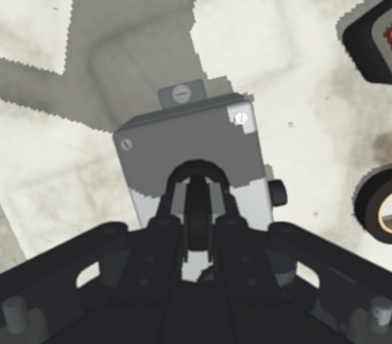

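The holding moment of 0.28 N m is well above the spring's 0.08 N m, so the switch is at its stop. The picture shows the bow still square between the pads, low over the bezel. Handing in.

```bash
python3 -c "
from plant import *
print(job_done())"
```

```text
the job is handed in; nothing more can be done
None
```

I handed the job in at about 23.5 s of the 48 s limit: the key is fully home in the long box's lock, turned clockwise to its stop and still gripped at about 59 N. The meter, screwdriver and side cutters were not touched, and the hand-in call returned no verdict.

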